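Gauge the depth of a blind bore and lock the reading

ROBOT

A 6-joint arm with a two-finger parallel gripper is mounted at the origin on the work surface. World frame = base frame: x ahead of the robot, y to its left, z up, the work surface at z = 0. Lengths are in m, angles in degrees, forces in N, time in s.
With the tool pointing down it reaches from about 0.25 to 0.8 m from the base axis. Payload 3.9 kg.
Tool frame: the origin (TCP) lies on the centre line of the jaws, within the pads' length; the fingertips stand 17 mm ahead of it and the grasp point (between the pads) lies 2 mm behind it; z points along the fingers, y is the line along which they close (so a half turn about z gives the same grasp; the last joint's range is limited). The gripper opens to 85 mm and grips with 20 to 120 N. Pads are 22 mm wide; open, the fingers measure 114 mm over their backs; the gripper's body (76 mm by 85 mm) begins 54 mm behind the grasp point. The pads swing forward as they close: fully open they stand 13 mm farther back than shut.
Start: joints at [68.468, 14.897, -7.913, 67.191, 0, 90], TCP at [0.193, 0.488, 0.248] pointing down, gripper open.
Joint ranges: [-159.42, 159.42], [-47.68, 98.78], [-73.54, 78.23], [-108.79, 121.32], [-90, 84.71], [-180, 180]. Speed limits (degrees/s): [147.25, 147.25, 180, 180, 180, 180].

INTERFACE

Orientations are given as a 3x3 rotation matrix whose columns are the frame's x, y, z axes.
In Python, from rig import sensors, cams, env gives the robot as it stands. The module is installed in compiled form; this text tells all that it offers.
- The arm moves only by the tool apply_moves, never from a script. Its argument "motion" is one flat list of numbers, 5 for each row, row after row: the closure in counts, from 0 (fully open) to 255 (shut), then the shift along the tool's x, y, z in cm, then the turn about the tool's z in rad. A call has 1 to 8 rows; each row shifts and turns the commanded pose from where the row before left it, along the tool's axes as they then stand; what a row does not reach is not made up. A row lasts 1/12 s, in which the tool goes at most 41.7 mm and 7.16 degrees, less where a joint would pass 70% of its speed; a pose out of reach is approached as far as the arm can. A call with a gripper value outside its range is refused whole. The fingers move at their own pace and stop on an object; "force" is the grip in N (left out, the last holds). Time passes only in rows, so rows that do not move let the fingers close. It gives the time, the measured TCP pose, the force, the opening and the grip force at its end, in the units of the state.
- sensors.state(): the state, without advancing time (a new reading comes with each control period).
- cams.capture(name): name is "scene" or "top" or "wrist"; returns the picture (400x640x3 uint8, blue, green, red); there is no depth.
- cams.get_calibration(name): a dict with "mtx" (3x3 intrinsics, pixels), "R" (3x3) and "t" (3): a world point X has camera coordinates R X + t. Camera axes: x right, y down, z forward; pixel columns grow to the right and rows downward; lengths in m; the calibration is good to about 2 mm. A picture is of the moment at which its call begins: read the wrist's pose just before it. get_calibration takes no time and is no camera call; for the wrist camera it gives the pose at the moment of the call.
- env.sign_off(): hands the job in; it is judged then, once.
The state is a dict: "t": time; "q": joint angles; "dq": joint speeds; "tau": joint torques, N m; "ee_pos": TCP position; "tool_rot": TCP orientation; "ft_force": force on the tool from outside, world axes, zero at the start; "ft_torque": the same for the moment, N m; "finger_gap": finger opening in m; "finger_force": force on a finger pad.
Only numpy, scipy, OpenCV 4.12 (cv2) and the standard library are available. Lean on these libraries where they do the work, as an engineer would, in place of code of your own. Each camera call takes 0.05 s, during which the arm holds its last target. There are 200 camera calls.

TASK

Slide the aluminium block along its channel, without lifting it out, until it is fully home against the yellow stop. Then lower the probe into the bore, gently, until its tip touches the bottom, and with it resting there fold the red lock lever fully in. Leave the oil bottle, the wrench and the flange where they are.

Things in the scene. Friction and masses are not known exactly. Their poses are not given: they have to be found in the camera images.
- stand: Blue depth-gauge stand fixed to the bench on feet; its height differs per start. Origin: on the top face of its bed, straight below the vertical probe. z up, x along the channel to the stop, y towards the column. Two aluminium rails 12 mm high, 10 mm thick, inner faces at y -33.5 and +33.5 mm, x -160 to +48 mm. Steel column 24 mm thick at x 0, y +100 mm, 215 mm high above the bed.
- stop (a point): Centre of the near (-x) face of the yellow end stop, 26 mm high, at x +48 mm, y 0, z +13 mm of the stand. Axes as the stand's. The block is fully home when its far end touches this face.
- block: Loose aluminium block, 120 (x) by 64 (y) by 45 mm high, about 0.8 kg, on the bed between the rails, 1.5 mm play a side. Origin: middle of its underside; axes as the stand's. Blind bore from above, 36 mm wide, 35 mm deep (floor 10 mm above the origin), at x +12 mm, y 0. Starts 30 to 60 mm short of the stop. Home: origin at x -12 mm of the stand. Slides with 4 to 9 N; can be pushed on its near end face.
- probe_slide (a joint): How far the carriage with the probe is lowered on the column, m: 0 at the top (tip 95 mm above the bed), growing downwards to 0.095. Starts at 0 to 0.03; the tip meets the bore's floor at about 0.085. Counterbalanced, stays where it is left; moving it takes about 5 N, lever folded or not. Press it down on the knob or hold the knob. Over 40 N of probe on block is ramming.
- probe_tip (a point): Lower end of the vertical steel probe, 10 mm thick, which hangs 65 mm below a dark arm 26 mm wide (x) and 20 mm high that runs from the probe to the column. Axes as the stand's.
- probe_knob (a point): Centre of the flat top of the yellow round knob (36 mm across, 30 mm high, vertical axis) right above the probe, on the arm; 115 mm above the probe tip. It moves with the carriage. Axes as the stand's.
- clamp_head (a point): Centre of the dark steel clamp head, a box 56 x 56 x 40 mm round the column at x 0, y +100 mm of the stand, its centre 75 mm above the probe tip; it moves with the carriage. Axes as the stand's.
- lock_lever (a joint): Angle of the red lock lever, rad: 0 sticks straight out along the stand's +y (away from the probe), growing clockwise seen from above to the end stop at 1.5, where it points along the stand's +x, folded in beside the clamp head. Starts at 0 to 0.3 (out, unlocked), stays where it is left, swings level with about 1.5 N at its end. Folded fully in means above 1.3.
- lever_pivot (a point): Centre of the lever's vertical pivot, at x -28 mm, y +150 mm of the stand, 75 mm above the probe tip; moves with the carriage. The point turns with the lever: the lever, a level bar 12 mm thick at this height, runs along its +y.
- lever_grip (a point): Centre of the top of the upright red grip at the lever's end (22 mm across, 36 mm high), 85 mm from the pivot axis; its top is 93 mm above the probe tip.
- oil_bottle: Bystander: white plastic oil bottle, 60 mm across, 160 mm high, red cap. Origin: centre of its underside.
- wrench: Bystander: steel wrench lying flat, 180 mm long along its x. Origin: its middle.
- flange: Bystander: dark steel flange, 84 mm across and 35 mm high, hub up. Origin: centre of its underside.
There are look-alikes about, which are no part of the job. Leave any pink look-alike of the block alone.

How it is judged (in metres and radians):
On the way, in this order (a step that is already met when the one before it is completed fails the run):
1. the block is home against the stop (within 3.5 mm) with the probe still above it and the lever out (x of block in the frame of stand above -0.0155 m and z of probe_tip in the frame of block above 0.05 m and value of joint lock_lever below 0.6 rad), for 0.2 s.
2. the probe's tip is on the floor of the bore (within 2.5 mm), the block home and the lever still out (x of block in the frame of stand above -0.0155 m and z of probe_tip in the frame of block below 0.0125 m and value of joint lock_lever below 0.6 rad), for 0.2 s.
At the end, for the whole second after the job is handed in: The block lies flat in its channel within 3.5 mm of the stop, the probe's tip is within 2.5 mm of the bore's floor, the lever is folded in beyond 1.3 rad, and all is at rest and let go (x of block in the frame of stand above -0.0155 m and z of probe_tip in the frame of block below 0.0125 m and value of joint lock_lever above 1.3 rad and z of block in the frame of stand below 0.004 m and velocity of joint probe_slide between -0.003 and 0.003 m/s and velocity of joint lock_lever below 0.05 rad/s and linear speed of block below 0.01 m/s); the robot touches nothing.
It fails at once if the block is lifted out of its channel (over 12 mm) (z of block in the frame of stand above 0.012 m).
It fails at once if the probe is rammed into the block (over 40 N) (contact force between probe_slide and block above 40 N).
It fails at once if a bystander (bottle, wrench or flange) is shifted by more than 20 mm (distance of any of oil_bottle, wrench, flange from where it was at the start of the episode above 0.02 m).
It also fails if it takes over 64 s, if anything falls off the work surface, if the arm or the gripper's body presses on something with over 40 N, if the wrist force passes 120 N, or if a joint passes its speed limit or range.

## Working session

There is one attempt and no reset: what is moved stays moved. The work goes in short steps, Python scripts to look and compute and a tool call to move; the robot and the scene stay as the last step left them, time stands still between calls to the robot, and variables do not carry over. Pictures are saved under pics/ and viewed, at most 10 in all, crops included, and the job is handed in when it is done.

Besides the shell and the picture viewer there is one more tool, called after ">>>" in YAML: its name, and indented under it one key for each argument. apply_moves: Moves the arm, as the interface text tells. Its arguments: {"type":"object","properties":{"motion":{"type":"array","items":{"type":"number"}},"force":{"type":"number"}},"required":["motion"]}

```bash
mkdir -p pics
python3 - <<'E'
from rig import sensors,cams,env
import cv2,numpy as np
s=sensors.state();print(s['t'],s['ee_pos'],np.round(s['tool_rot'],3).tolist(),s['ft_force'])
for n in("scene","top"):
    c=cams.get_calibration(n);print(n,np.round(c['mtx'],1).tolist(),np.round(c['R'],4).tolist(),np.round(c['t'],4))
    cv2.imwrite(f"pics/{n}0.png",cams.capture(n))
E
```

```text
0.0 [0.19245043 0.48774338 0.247451  ] [[-0.93, 0.367, -0.001], [0.367, 0.93, -0.002], [-0.0, -0.002, -1.0]] [ 0.3773894   1.27886354 -0.08184319]
scene [[513.1, 0.0, 321.4], [0.0, 513.1, 196.6], [0.0, 0.0, 1.0]] [[-0.5538, 0.8325, 0.0186], [0.5994, 0.414, -0.6851], [-0.578, -0.3682, -0.7283]] [ 0.2921 -0.1709  2.1494]
top [[382.4, 0.0, 321.9], [0.0, 382.4, 200.4], [0.0, 0.0, 1.0]] [[-0.0479, -0.9988, -0.0054], [-0.976, 0.048, -0.2126], [0.2126, -0.0049, -0.9771]] [0.0028 0.5071 1.1596]
```

View pics/scene0.png

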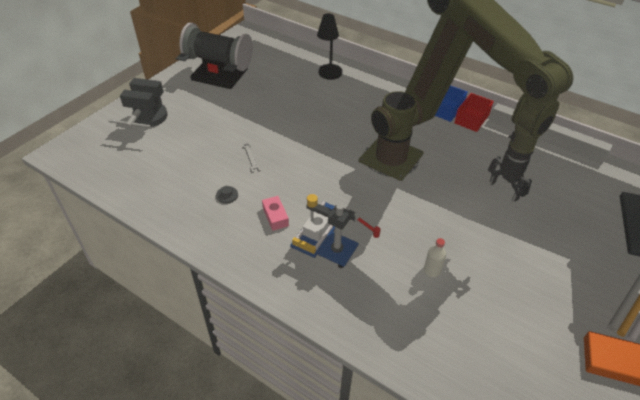

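View pics/top0.png

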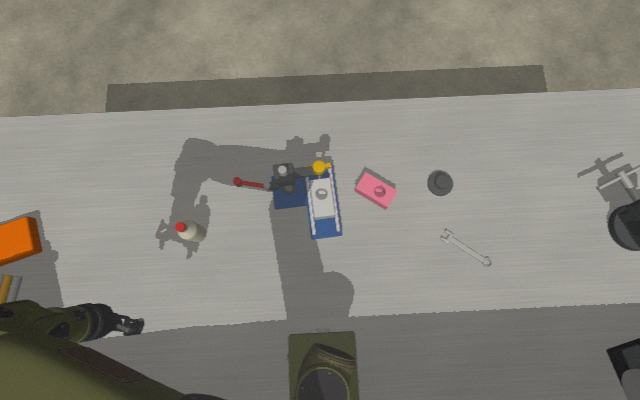

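The scene view shows the stand at about (325,225), with the pink look-alike at (275,213). In the top view the stop points away from the robot: channel at (322,205), knob at (319,168), red grip at (238,182). I'll zoom in on both.

Run:
```python
import cv2,numpy as np
a=cv2.imread("pics/scene0.png")[180:275,275:390];b=cv2.imread("pics/top0.png")[150:245,230:345]
f=lambda i:cv2.resize(i,None,fx=5,fy=5,interpolation=cv2.INTER_CUBIC)
o=np.vstack([f(a),f(b)])
o=np.hstack([cv2.resize(f(a),(400,330)),cv2.resize(f(b),(400,330))])
cv2.imwrite("pics/z0.png",o)
for n in("scene","top"):
    im=cv2.imread(f"pics/{n}0.png");h=cv2.cvtColor(im,cv2.COLOR_BGR2HSV)
    for nm,lo,hi in(("yel",(18,130,90),(32,255,255)),("red",(0,150,50),(6,255,255)),("red2",(172,150,50),(180,255,255))):
        k,_,st,ce=cv2.connectedComponentsWithStats(cv2.inRange(h,lo,hi))
        for i in range(1,k):
            if st[i,4]>8 and 225<ce[i][0]<400 : print(n,nm,st[i],ce[i].round(1))
```

```text
scene yel [307 195  10  12 103] [311.7 200.3]
scene yel [293 238  22  15 147] [303.5 244.8]
scene red [359 219  20  18  68] [371.7 228.4]
top yel [310 160  21  15 182] [319.9 166.9]
top red [234 177   6   7  31] [236.4 180.3]
top red [242 181  21   6  52] [252.  183.7]
```

View pics/z0.png

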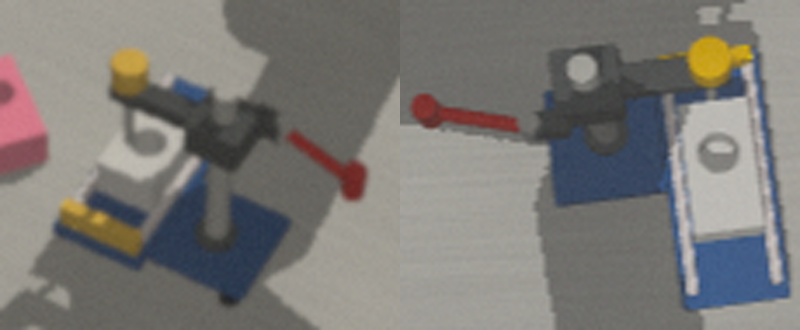

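Zoom: knob at top (319,167) / scene (312,200); grip at top (236,180) / scene (376,232); near rail ends at top (314,234) and (338.7,231.2); block near edge at about (323,218). Next I triangulate.

```bash
cat > h.py <<'E'
import numpy as np,cv2
def ray(c,p):
    d=c['R'].T@np.linalg.solve(c['mtx'],[p[0],p[1],1.]);return -c['R'].T@c['t'],d/np.linalg.norm(d)
def plane(c,p,z):
    o,d=ray(c,p);return o+d*(z-o[2])/d[2]
def tri(c1,p1,c2,p2):
    o,d=ray(c1,p1);q,e=ray(c2,p2)
    s=np.linalg.lstsq(np.c_[d,-e],q-o,rcond=None)[0];a=o+d*s[0];b=q+e*s[1];return (a+b)/2,np.linalg.norm(a-b)
def proj(c,X):
    x=c['mtx']@(c['R']@np.asarray(X,float)+c['t']);return x[:2]/x[2]
E
python3 - <<'E'
from h import *
from rig import cams
T=cams.get_calibration("top");S=cams.get_calibration("scene")
Z=lambda x,y:(230+(x-400)/3.478,150+y/3.474)
Y=lambda x,y:(275+x/3.478,180+y/3.474)
for n,a,b in(("knob",(319.2,167.3),(311.8,199)),("grip",(236.4,180.3),(376.2,231)),("coltop",Z(583,68),Y(225,105)),
 ("blk nearL",Z(694,240),None),("blk farL",Z(683,112),None),("boretop",Z(718,152),Y(150,142))):
    if b: 
        X,e=tri(T,a,S,b);print(n,X.round(4),round(e,4))
for z in(.04,.06,.08,.1):
    print(z,[plane(T,Z(*p),z)[:2].round(3).tolist() for p in((692,292),(778,282),(666,100),(755,90))])
E
```

```text
knob [ 0.5647 -0.0178  0.2222] 0.0002
grip [0.5455 0.2157 0.2004] 0.003
coltop [0.5604 0.0846 0.2289] 0.0031
boretop [ 0.5236 -0.0198  0.0724] 0.0031
0.04 [[0.403, 0.008], [0.408, -0.07], [0.584, 0.025], [0.59, -0.059]]
0.06 [[0.4, 0.008], [0.405, -0.069], [0.579, 0.024], [0.584, -0.058]]
0.08 [[0.398, 0.008], [0.403, -0.068], [0.573, 0.024], [0.579, -0.057]]
0.1 [[0.395, 0.007], [0.4, -0.067], [0.568, 0.023], [0.573, -0.057]]
```

Consistent: the knob's middle at z 0.222 puts its top at 0.237, so the tip is at about 0.122 and the bed at about 0.03, with the stand yawed a few degrees. Now I move over the near end of the channel for a close look.

>>> apply_moves:
  motion: [0, -2.5, -2.7, -0.7, 0, 0, -2.5, -2.7, -0.7, 0, 0, -2.5, -2.7, -0.7, 0, 0, -2.5, -2.7, -0.7, 0, 0, -2.5, -2.7, -0.7, 0, 0, -2.5, -2.7, -0.7, 0, 0, -2.5, -2.7, -0.7, 0, 0, -2.5, -2.7, -0.7, 0]

```text
t: 0.77
ee_pos: [0.2993, 0.2122, 0.3044]
tool_rot: [[-0.931, 0.366, -0.0], [0.366, 0.931, -0.0], [0.0, -0.0, -1.0]]
ft_force: [1.3, -0.2, -0.4]
finger_gap: 0.0854
finger_force: 0.0
```

Run:
```python
from rig import sensors,cams
import numpy as np
s=sensors.state();print(s['t'],s['q'],s['ee_pos'],s['tool_rot'])
c=cams.get_calibration("wrist");R=s['tool_rot'];o=-c['R'].T@c['t']
print("cam in tool",(R.T@(o-s['ee_pos'])).round(4),"axes in tool (cols)",(R.T@c['R'].T).round(3),c['mtx'])
```

```text
0.7667 [ 3.53448104e+01 -1.96227368e+00 -1.91892818e+01  7.27968966e+01
 -7.40486618e-03  5.68309813e+01] [0.29930328 0.21222209 0.30436583] [[-9.30505995e-01  3.66276566e-01 -2.65552844e-04]
 [ 3.66276643e-01  9.30505938e-01 -3.46776444e-04]
 [ 1.20082413e-04 -4.19943364e-04 -9.99999905e-01]]
cam in tool [ 0.0848  0.0009 -0.1265] axes in tool (cols) [[ 0.001 -0.944 -0.329]
 [ 1.     0.001  0.001]
 [-0.001 -0.329  0.944]] [[282.84560438   0.         324.20044518]
 [  0.         282.84560438 197.17984271]
 [  0.           0.           1.        ]]
```

>>> apply_moves:
  motion: [0, -2.3, -2.65, -0.4, 0, 0, -2.3, -2.65, -0.4, 0, 0, -2.3, -2.65, -0.4, 0, 0, -2.3, -2.65, -0.4, 0, 0, -2.3, -2.65, -0.4, 0, 0, -2.3, -2.65, -0.4, 0, 0, -2.3, -2.65, -0.4, 0, 255, 0, 0, 0, -0.11]

```text
t: 1.43
ee_pos: [0.3831, -0.0226, 0.3326]
tool_rot: [[-0.963, 0.268, 0.002], [0.268, 0.963, -0.003], [-0.003, -0.002, -1.0]]
ft_force: [1.7, 1.2, -0.3]
finger_gap: 0.0753
finger_force: 0.0
```

>>> apply_moves:
  motion: [255, 0, 0, 0, -0.11, 255, 0, 0, 0, -0.11, 255, 0, 0, 0, -0.11, 255, 0, 0, 0, 0, 255, 0, 0, 0, 0]

```text
t: 1.85
ee_pos: [0.3809, -0.0177, 0.332]
tool_rot: [[-0.998, -0.061, -0.001], [-0.061, 0.998, 0.0], [0.001, 0.0, -1.0]]
ft_force: [-0.0, -0.1, 0.2]
finger_gap: 0.0122
finger_force: 0.0
```

Run:
```python
from rig import sensors,cams
import cv2,pickle
s=sensors.state();print(s['t'],s['q'],s['ee_pos'],s['tool_rot'].round(3) )
c=cams.get_calibration("wrist");pickle.dump(c,open("w1.pkl","wb"))
cv2.imwrite("pics/w1.png",cams.capture("wrist"))
```

```text
1.85 [-2.65324341e+00 -8.02743949e-01 -1.39862571e+01  7.68548048e+01
 -1.73215794e-03 -6.16431155e+00] [ 0.38088827 -0.01765991  0.33203744] [[-0.998 -0.061 -0.001]
 [-0.061  0.998  0.   ]
 [ 0.001  0.    -1.   ]]
```

View pics/w1.png

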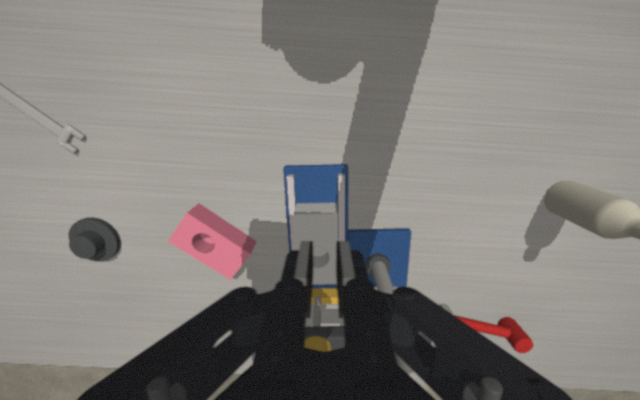

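Wrist view: near bed corners at (285,166) and (347,165), rails at x≈291 and 341, block near edge at row ≈204–212, grip at (515,333), bottle at right (590,205). I'll enlarge the near end.

Run:
```python
import cv2
im=cv2.imread("pics/w1.png")[155:265,270:420]
cv2.imwrite("pics/w1z.png",cv2.resize(im,None,fx=5,fy=5,interpolation=cv2.INTER_CUBIC))
```

```text
(no output)
```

View pics/w1z.png

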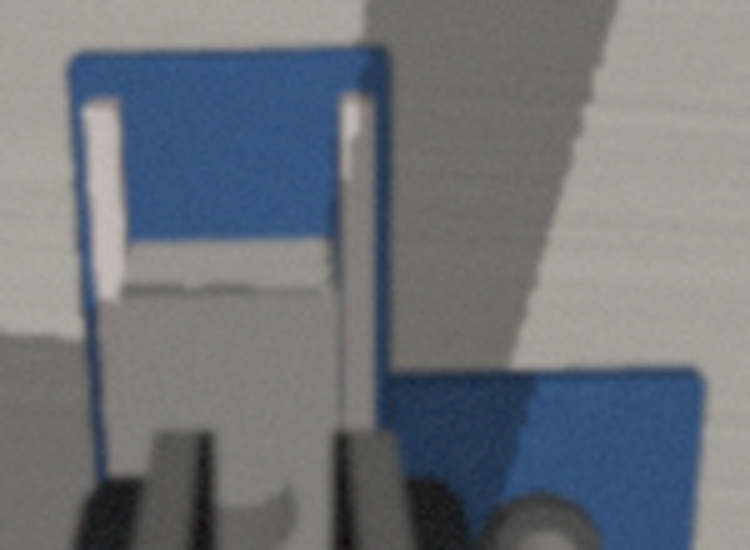

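Run:
```python
from h import *
import pickle
from rig import cams
c=pickle.load(open("w1.pkl","rb"));T=cams.get_calibration("top")
P=lambda x,y:(270+x/5-.4,155+y/5-.4)
Z=lambda x,y:(230+(x-400)/3.478,150+y/3.474)
for b in(.02,.03,.04):
    L=plane(c,P(100,100),b+.012);R=plane(c,P(357,95),b+.012)
    l=plane(c,P(124,241),b);r=plane(c,P(330,236),b);tl=plane(c,P(118,292),b+.045);tr=plane(c,P(336,288),b+.045)
    print(b,"rails",L.round(4)[:2],R.round(4)[:2],np.linalg.norm(L-R).round(4),"blk bot",l.round(4)[:2],r.round(4)[:2],np.linalg.norm(l-r).round(4),"top",tl.round(4)[:2],tr.round(4)[:2],np.linalg.norm(tl-tr).round(4))
    Lf=plane(c,P(110,300),b+.012); print("  raildir",np.degrees(np.arctan2(*(plane(c,P(359,420),b+.012)-R)[[1,0]])).round(2))
```

```text
0.02 rails [ 0.4108 -0.0685] [0.4043 0.0111] 0.0798 blk bot [ 0.4616 -0.0608] [0.4556 0.007 ] 0.0681 top [ 0.4611 -0.0582] [0.4557 0.0071] 0.0655
  raildir 5.05
0.03 rails [ 0.4082 -0.0674] [0.4017 0.0103] 0.078 blk bot [ 0.4578 -0.0599] [0.452  0.0064] 0.0665 top [ 0.4569 -0.0572] [0.4517 0.0064] 0.0638
  raildir 5.05
0.04 rails [ 0.4055 -0.0663] [0.3992 0.0095] 0.0761 blk bot [ 0.4541 -0.059 ] [0.4483 0.0057] 0.065 top [ 0.4528 -0.0563] [0.4477 0.0056] 0.0622
  raildir 5.05
```

Bed ≈ 0.032, yaw ≈ 4.9°, origin ≈ (0.564, −0.0146). This agrees with the knob within 3 mm. The block's near face is about 38 mm short of home. Next: descend behind the block with the fingers shut.

>>> apply_moves:
  motion: [255, 0, 0, 0, -0.025, 255, -3.7, -1.5, 0, 0, 255, 0, 0, 3.8, 0, 255, 0, 0, 3.8, 0, 255, 0, 0, 3.8, 0, 255, 0, 0, 3.8, 0, 255, 0, 0, 3.8, 0, 255, 0, 0, 3.0, 0]

```text
t: 2.57
ee_pos: [0.418, -0.029, 0.1099]
tool_rot: [[-0.996, -0.089, -0.002], [-0.089, 0.996, 0.0], [0.002, 0.0, -1.0]]
ft_force: [-0.3, -0.4, -0.1]
finger_gap: 0.0001
finger_force: 0.0
```

>>> apply_moves:
  motion: [255, 0, 0, 2.0, 0, 255, 0, 0, 1.6, 0, 255, 0, 0, 1.0, 0, 255, 0, 0, 0, 0]

```text
t: 2.9
ee_pos: [0.4174, -0.029, 0.0643]
tool_rot: [[-0.996, -0.089, -0.005], [-0.089, 0.996, 0.0], [0.004, 0.001, -1.0]]
ft_force: [-0.9, -0.9, -0.3]
finger_gap: 0.0001
finger_force: 0.0
```

>>> apply_moves:
  motion: [255, -1.0, 0, 0, 0, 255, -1.0, 0, 0, 0, 255, -0.4, 0, 0, 0, 255, -0.4, 0, 0, 0, 255, -0.4, 0, 0, 0, 255, -0.4, 0, 0, 0]

```text
t: 3.4
ee_pos: [0.4536, -0.0261, 0.0665]
tool_rot: [[-0.996, -0.089, -0.004], [-0.089, 0.996, -0.0], [0.004, -0.0, -1.0]]
ft_force: [-5.9, -0.7, 4.7]
finger_gap: -0.0
finger_force: 3.0
```

>>> apply_moves:
  motion: [255, -0.4, 0, 0, 0, 255, -0.4, 0, 0, 0, 255, -0.4, 0, 0, 0, 255, -0.4, 0, 0, 0]

```text
t: 3.73
ee_pos: [0.4698, -0.0246, 0.0666]
tool_rot: [[-0.996, -0.089, -0.003], [-0.089, 0.996, -0.0], [0.003, 0.0, -1.0]]
ft_force: [-5.5, -0.4, 2.8]
finger_gap: -0.0005
finger_force: 2.7
```

>>> apply_moves:
  motion: [255, -0.3, 0, 0, 0, 255, -0.3, 0, 0, 0, 255, -0.2, 0, 0, 0, 255, 0, 0, 0, 0]

```text
t: 4.07
ee_pos: [0.4791, -0.0239, 0.0666]
tool_rot: [[-0.996, -0.089, -0.001], [-0.089, 0.996, -0.0], [0.001, 0.0, -1.0]]
ft_force: [-3.5, -0.7, 2.9]
finger_gap: 0.0
finger_force: 2.0
```

>>> apply_moves:
  motion: [255, -0.15, 0, 0, 0, 255, -0.15, 0, 0, 0]

```text
t: 4.23
ee_pos: [0.4809, -0.0237, 0.0664]
tool_rot: [[-0.996, -0.089, -0.002], [-0.089, 0.996, -0.0], [0.002, -0.0, -1.0]]
ft_force: [-6.4, -0.0, 3.8]
finger_gap: -0.0002
finger_force: 3.0
```

>>> apply_moves:
  motion: [255, -0.15, 0, 0, 0, 255, -0.1, 0, 0, 0]

```text
t: 4.4
ee_pos: [0.4814, -0.0236, 0.0661]
tool_rot: [[-0.996, -0.089, -0.006], [-0.089, 0.996, -0.001], [0.006, -0.0, -1.0]]
ft_force: [-10.9, -1.9, 7.4]
finger_gap: -0.0001
finger_force: 5.5
```

Force is rising and the motion has stopped, as expected at the stop. I press a little more to confirm.

>>> apply_moves:
  motion: [255, -0.1, 0, 0, 0, 255, -0.1, 0, 0, 0, 255, 0, 0, 0, 0, 255, 0, 0, 0, 0]

```text
t: 4.73
ee_pos: [0.4814, -0.0236, 0.0658]
tool_rot: [[-0.996, -0.089, -0.009], [-0.089, 0.996, -0.001], [0.009, -0.0, -1.0]]
ft_force: [-13.0, -1.8, 8.7]
finger_gap: 0.0004
finger_force: 6.4
```

Run:
```python
from rig import sensors,cams
import cv2,numpy as np
s=sensors.state();print(s['ee_pos'],s['ft_force'])
a=cams.capture("scene")[180:275,275:390];b=cams.capture("top")[150:245,230:345]
cv2.imwrite("pics/z1.png",np.hstack([cv2.resize(i,(400,330),interpolation=cv2.INTER_CUBIC) for i in(a,b)]))
```

```text
[ 0.48139164 -0.02358683  0.06575021] [-13.03211662  -1.84400535   8.711725  ]
```

View pics/z1.png

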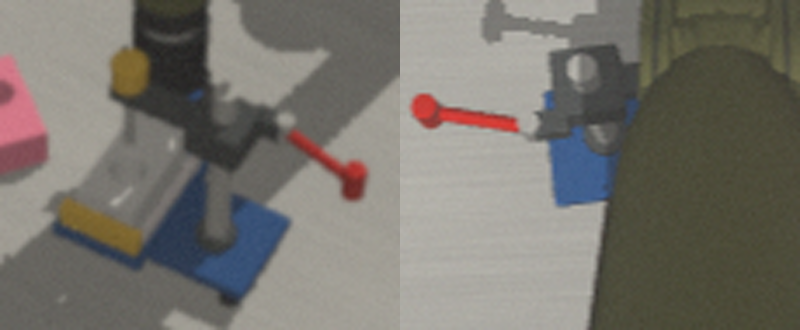

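Left picture: the block's end now touches the yellow stop at (100,228). The TCP stopped where predicted, with 13 N against it. The probe is up and the lever is out. Back off, rise, go over the knob.

>>> apply_moves:
  motion: [255, 1.3, 0, 0, 0, 255, 2.0, 0, 0, 0, 255, 0, 0, -3.8, 0, 255, 0, 0, -3.8, 0, 255, 0, 0, -3.8, 0, 255, 0, 0, -3.8, 0, 255, 0, 0, -3.8, 0, 255, 0, 0, -3.8, 0]

```text
t: 5.5
ee_pos: [0.455, -0.0261, 0.2973]
tool_rot: [[-0.996, -0.089, 0.005], [-0.089, 0.996, 0.0], [-0.005, -0.0, -1.0]]
ft_force: [1.1, 0.7, 0.7]
finger_gap: 0.0002
finger_force: 0.0
```

>>> apply_moves:
  motion: [255, -3.0, 0, 0, 0, 255, -3.2, 0, 0, 0, 255, -3.2, 0, 0, 0, 255, -1.8, 0, 0, 0, 255, 0, 0, 0, 0]

```text
t: 5.92
ee_pos: [0.5706, -0.0158, 0.2942]
tool_rot: [[-0.996, -0.09, 0.006], [-0.09, 0.996, 0.0], [-0.006, -0.0, -1.0]]
ft_force: [1.2, 0.6, -0.2]
finger_gap: -0.0001
finger_force: 0.0
```

>>> apply_moves:
  motion: [255, 0.6, 0, 0, 0, 255, 0, 0, 1.5, 0, 255, 0, 0, 1.5, 0, 255, 0, 0, 0.3, 0, 255, 0, 0, 0.3, 0, 255, 0, 0, 0.3, 0]

```text
t: 6.42
ee_pos: [0.5587, -0.0168, 0.2561]
tool_rot: [[-0.996, -0.089, 0.001], [-0.089, 0.996, 0.0], [-0.001, -0.0, -1.0]]
ft_force: [0.2, -0.1, 0.3]
finger_gap: 0.0002
finger_force: 0.0
```

>>> apply_moves:
  motion: [255, 0, 0, 0.4, 0, 255, 0, 0, 0.4, 0, 255, 0, 0, 0.4, 0, 255, 0, 0, 0.4, 0]

```text
t: 6.75
ee_pos: [0.5591, -0.0168, 0.2407]
tool_rot: [[-0.996, -0.089, 0.001], [-0.089, 0.996, -0.0], [-0.001, -0.0, -1.0]]
ft_force: [-3.1, 0.1, 6.4]
finger_gap: 0.0002
finger_force: 3.0
```

>>> apply_moves:
  motion: [255, 0, 0, 0.6, 0, 255, 0, 0, 0.6, 0, 255, 0, 0, 0.6, 0, 255, 0, 0, 0.6, 0, 255, 0, 0, 0.6, 0, 255, 0, 0, 0.6, 0, 255, 0, 0, 0.6, 0, 255, 0, 0, 0.4, 0]

```text
t: 7.42
ee_pos: [0.5591, -0.0168, 0.1943]
tool_rot: [[-0.996, -0.089, 0.001], [-0.089, 0.996, -0.0], [-0.001, -0.0, -1.0]]
ft_force: [-2.0, 0.3, 6.0]
finger_gap: -0.0
finger_force: 3.0
```

>>> apply_moves:
  motion: [255, 0, 0, 0.25, 0, 255, 0, 0, 0.25, 0, 255, 0, 0, 0.25, 0, 255, 0, 0, 0.25, 0]

```text
t: 7.75
ee_pos: [0.5591, -0.0168, 0.1845]
tool_rot: [[-0.996, -0.089, 0.001], [-0.089, 0.996, -0.0], [-0.001, -0.0, -1.0]]
ft_force: [-3.3, 0.3, 5.2]
finger_gap: 0.0
finger_force: 2.8
```

>>> apply_moves:
  motion: [255, 0, 0, 0.2, 0, 255, 0, 0, 0.2, 0, 255, 0, 0, 0.2, 0, 255, 0, 0, 0, 0]

```text
t: 8.08
ee_pos: [0.5591, -0.0168, 0.1784]
tool_rot: [[-0.996, -0.089, 0.001], [-0.089, 0.996, -0.0], [-0.001, -0.0, -1.0]]
ft_force: [-2.8, -1.1, 4.4]
finger_gap: 0.0003
finger_force: 2.3
```

>>> apply_moves:
  motion: [255, 0, 0, 0.15, 0, 255, 0, 0, 0.15, 0, 255, 0, 0, 0, 0]

```text
t: 8.33
ee_pos: [0.5592, -0.0169, 0.1782]
tool_rot: [[-0.996, -0.089, 0.003], [-0.089, 0.996, -0.0], [-0.003, -0.001, -1.0]]
ft_force: [-7.8, 0.7, 20.3]
finger_gap: -0.0003
finger_force: 10.0
```

>>> apply_moves:
  motion: [255, 0, 0, 0.15, 0, 255, 0, 0, 0, 0]

```text
t: 8.5
ee_pos: [0.5592, -0.0168, 0.1781]
tool_rot: [[-0.996, -0.089, 0.004], [-0.089, 0.996, -0.0], [-0.004, -0.001, -1.0]]
ft_force: [-10.9, 0.6, 27.2]
finger_gap: 0.0002
finger_force: 13.8
```

The probe stopped at 27 N, at the height of the bore floor, within 4 mm of expectation and far below the block top. Lift off and go to the lever side.

>>> apply_moves:
  motion: [255, 0, 0, 0, 0, 255, 0, 0, -1.0, 0, 255, 0, 0, -3.5, 0, 255, 0, 0, -4.0, 0, 255, 0, 0, -4.0, 0, 255, 1.5, 2.0, -0.8, 0, 255, 1.5, 3.0, 0, 0, 255, 1.5, 3.5, 0, 0]

```text
t: 9.17
ee_pos: [0.5078, 0.0638, 0.3078]
tool_rot: [[-0.996, -0.086, 0.005], [-0.086, 0.996, 0.0], [-0.005, -0.0, -1.0]]
ft_force: [-0.5, 0.2, 1.0]
finger_gap: -0.0003
finger_force: 0.0
```

>>> apply_moves:
  motion: [255, 1.5, 3.5, 0, 0, 255, 1.5, 3.5, 0, 0, 255, 1.5, 3.5, 0, 0, 255, 0, 0, 0, 0, 255, 0, 0, 0, 0]

```text
t: 9.58
ee_pos: [0.4521, 0.166, 0.3064]
tool_rot: [[-0.996, -0.093, 0.001], [-0.093, 0.996, 0.0], [-0.001, 0.0, -1.0]]
ft_force: [0.7, 0.2, 0.5]
finger_gap: -0.0
finger_force: 0.0
```

Run:
```python
from rig import sensors,cams
import cv2,numpy as np
from h import *
s=sensors.state();print(s['t'],s['q'],s['ee_pos'])
C={n:cams.get_calibration(n) for n in("wrist","scene","top")};I={n:cams.capture(n) for n in C}
for n,im in I.items():
    cv2.imwrite(f"pics/{n}2.png",im);h=cv2.cvtColor(im,cv2.COLOR_BGR2HSV)
    print(n,"pred grip",proj(C[n],(.5455,.2157,.121)).round(0))
    for nm,lo,hi in(("yel",(18,130,90),(32,255,255)),("red",(0,150,50),(6,255,255))):
        k,_,st,ce=cv2.connectedComponentsWithStats(cv2.inRange(h,lo,hi))
        for i in range(1,k):
            if st[i,4]>8 and(n=="wrist" or 225<ce[i][0]<400): print(n,nm,st[i],ce[i].round(1))
o=np.zeros((600,800,3),np.uint8);o[:330,:400]=cv2.resize(I["scene"][180:275,275:390],(400,330));o[:330,400:]=cv2.resize(I["top"][150:245,230:345],(400,330));o[330:,:432]=cv2.resize(I["wrist"],(432,270))
cv2.imwrite("pics/m2.png",o)
```

```text
9.5833 [ 2.01773071e+01  9.45914705e+00 -6.36990913e+00  7.40897864e+01
 -1.69447691e-02  1.48268045e+01] [0.45206204 0.1660276  0.30643283]
wrist pred grip [356. 252.]
wrist yel [ 138  244   41   38 1087] [158.2 262.3]
wrist yel [214 264  10   3  23] [218.5 265.3]
wrist red [526 170  35  27 706] [543.6 182.7]
wrist red [297 231  36  11 200] [310.3 237. ]
wrist red [337 238  29  26 433] [353.4 250.1]
scene pred grip [374. 247.]
scene yel [308 211   8  12  85] [311.5 216.3]
scene yel [293 238  22  15 140] [303.7 245.1]
scene red [357 234  20  17  69] [368.8 242.2]
top pred grip [243. 187.]
top yel [304 163  27   7  66] [317.5 165.4]
top yel [313 169  12  13 119] [319.  174.8]
```

View pics/m2.png

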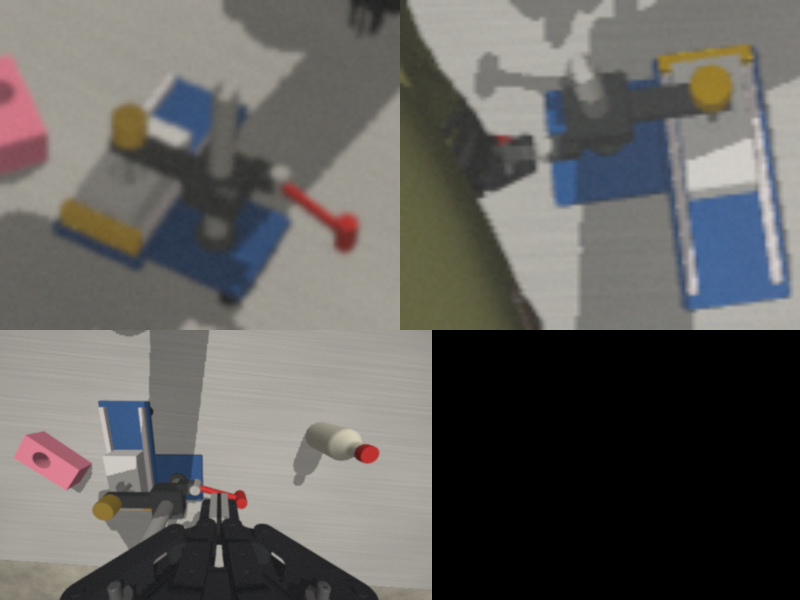

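Scene and top crops show the probe down in the bore and the block at the stop. The wrist view has the grip at (355,251), on the prediction (0.5455, 0.2157). Now I set the shut fingers beside the grip on its −x side, turned to face along its arc.

>>> apply_moves:
  motion: [255, -2.8, 2.8, 0, 0, 255, -2.75, 2.85, 0, 0, 255, 0, 0, 0, 0.12, 255, 0, 0, 0, 0.12, 255, 0, 0, 0, 0.12, 255, 0, 0, 3.8, 0, 255, 0, 0, 3.8, 0, 255, 0, 0, 3.8, 0]

```text
t: 10.4
ee_pos: [0.5048, 0.2244, 0.1911]
tool_rot: [[-0.963, 0.27, 0.003], [0.27, 0.963, 0.001], [-0.002, 0.002, -1.0]]
ft_force: [-0.0, 0.2, -1.3]
finger_gap: 0.0003
finger_force: 0.0
```

>>> apply_moves:
  motion: [255, 0, 0, 3.0, 0, 255, 0, 0, 2.5, 0, 255, 0, 0, 1.0, 0, 255, 0, 0, 0, 0]

```text
t: 10.73
ee_pos: [0.5018, 0.2236, 0.1241]
tool_rot: [[-0.963, 0.27, -0.005], [0.27, 0.963, -0.002], [0.004, -0.004, -1.0]]
ft_force: [-0.4, -0.3, 0.2]
finger_gap: 0.0
finger_force: 0.0
```

```bash
cat > lev.py <<'E'
from rig import sensors
import numpy as np
s=sensors.state();p=np.array([.5223,.131]);e=s['ee_pos'];R=s['tool_rot']
print(s['t'],e.round(4),"-x heading",np.degrees(np.arctan2(-R[1,0],-R[0,0])).round(1),s['ft_force'].round(1),"q",np.round(s['q'],0))
v=R[:2,:2].T@(p-e[:2]);print("pivot in tool xy (cm)",(v*100).round(2))
E
python3 lev.py
```

```text
10.7333 [0.5018 0.2236 0.1241] -x heading -15.7 [-0.4 -0.3  0.2] q [ 24.  22. -17.  51.  -0.  40.]
pivot in tool xy (cm) [-4.47 -8.36]
```

>>> apply_moves:
  motion: [255, -1.2, 0, 0, 0, 255, -0.6, 0.1, 0, 0, 255, -0.45, 0, 0, 0, 255, -0.69, 0.15, 0, 0.08, 255, -0.69, 0.15, 0, 0.08, 255, -0.69, 0.15, 0, 0.08, 255, -0.69, 0.15, 0, 0.08]

```text
t: 11.32
ee_pos: [0.5541, 0.2161, 0.1285]
tool_rot: [[-0.828, 0.56, 0.002], [0.56, 0.828, 0.001], [-0.001, 0.002, -1.0]]
ft_force: [-2.7, -0.4, 1.2]
finger_gap: -0.0001
finger_force: 0.8
```

```bash
python3 lev.py
python3 - <<'E'
from rig import cams
from h import *
import cv2
c=cams.get_calibration("scene");im=cams.capture("scene");h=cv2.cvtColor(im,cv2.COLOR_BGR2HSV)
k,_,st,ce=cv2.connectedComponentsWithStats(cv2.inRange(h,(0,150,50),(6,255,255)))
print([(st[i].tolist(),ce[i].round(1)) for i in range(1,k) if st[i,4]>8 and 300<ce[i][0]<400 and 200<ce[i][1]<270])
for a in(20,40,60,75,85.9):
    t=np.radians(94.9-a);print(a,proj(c,(.5223+.085*np.cos(t),.131+.085*np.sin(t),.123)).round(0),proj(c,(.5223+.05*np.cos(t),.131+.05*np.sin(t),.123)).round(0))
E
```

```text
11.3167 [0.5541 0.2161 0.1285] -x heading -34.1 [-2.7 -0.4  1.2] q [ 21.  26. -10.  54.   0.  55.]
pivot in tool xy (cm) [-2.13 -8.83]
[([356, 235, 14, 21, 64], array([363.8, 246.6]))]
20 [374. 246.] [366. 239.]
40 [366. 249.] [362. 241.]
60 [357. 251.] [357. 242.]
75 [351. 250.] [353. 242.]
85.9 [346. 249.] [350. 241.]
```

The lever follows (about 39° now). Continue the arc.

>>> apply_moves:
  motion: [255, -0.69, 0.11, 0, 0.08, 255, -0.69, 0.11, 0, 0.08, 255, -0.69, 0.11, 0, 0.08, 255, -0.69, 0.11, 0, 0.08, 255, -0.69, 0.13, 0, 0.08, 255, -0.69, 0.13, 0, 0.08, 255, -0.69, 0.13, 0, 0.08]

```text
t: 11.95
ee_pos: [0.5929, 0.1869, 0.1284]
tool_rot: [[-0.406, 0.914, 0.004], [0.914, 0.406, 0.003], [0.001, 0.005, -1.0]]
ft_force: [0.5, 1.1, -1.7]
finger_gap: 0.0001
finger_force: 0.9
```

```bash
python3 lev.py
```

```text
11.95 [0.5929 0.1869 0.1284] -x heading -66.0 [ 0.5  1.1 -1.7] q [17. 28. -6. 56.  0. 83.]
pivot in tool xy (cm) [-2.24 -8.73]
```

>>> apply_moves:
  motion: [255, -0.69, 0.13, 0, 0.08, 255, -0.69, 0.13, 0, 0.08, 255, -0.5, 0.1, 0, 0.06, 255, 0, 0, 0, 0]

```text
t: 12.28
ee_pos: [0.6028, 0.1693, 0.1284]
tool_rot: [[-0.198, 0.98, 0.004], [0.98, 0.198, 0.001], [0.0, 0.004, -1.0]]
ft_force: [0.2, -0.4, 1.2]
finger_gap: 0.0002
finger_force: 0.0
```

>>> apply_moves:
  motion: [255, -0.2, 0, 0, 0.02, 255, -0.2, 0, 0, 0.02, 255, 0, 0, 0, 0]

```text
t: 12.53
ee_pos: [0.6019, 0.1657, 0.1275]
tool_rot: [[-0.159, 0.987, 0.001], [0.987, 0.159, 0.0], [0.0, 0.001, -1.0]]
ft_force: [-0.2, 1.9, 0.7]
finger_gap: 0.0004
finger_force: 0.4
```

```bash
python3 lev.py
```

```text
12.5333 [0.6019 0.1657 0.1275] -x heading -80.8 [-0.2  1.9  0.7] q [15. 28. -6. 56.  0. 96.]
pivot in tool xy (cm) [-2.16 -8.41]
```

Almost at the end stop. Push until the force rises.

>>> apply_moves:
  motion: [255, -0.2, 0, 0, 0, 255, -0.2, 0, 0, 0, 255, 0, 0, 0, 0]

```text
t: 12.78
ee_pos: [0.6019, 0.1647, 0.1273]
tool_rot: [[-0.162, 0.987, -0.0], [0.987, 0.162, 0.007], [0.007, 0.001, -1.0]]
ft_force: [-0.6, 9.7, 1.9]
finger_gap: -0.0
finger_force: 4.5
```

>>> apply_moves:
  motion: [255, -0.2, 0, 0, 0, 255, 0, 0, 0, 0]

```text
t: 12.95
ee_pos: [0.6019, 0.1646, 0.1274]
tool_rot: [[-0.163, 0.987, -0.001], [0.987, 0.163, 0.01], [0.01, 0.001, -1.0]]
ft_force: [-2.0, 13.7, 2.4]
finger_gap: 0.0003
finger_force: 6.8
```

At the end stop. Back off along the arc, rise and look.

>>> apply_moves:
  motion: [255, 1.5, 0, 0, 0, 255, 3.0, 0, 0, 0, 255, 0, 0, -3.5, 0, 255, 0, 0, -4.0, 0, 255, 0, 0, -4.0, 0, 255, 0, 0, -4.0, 0, 255, 3.0, 0, 0, 0, 255, 3.5, 0, 0, 0]

```text
t: 13.62
ee_pos: [0.5866, 0.2675, 0.2859]
tool_rot: [[-0.156, 0.988, 0.007], [0.988, 0.156, 0.001], [-0.0, 0.007, -1.0]]
ft_force: [0.4, 0.6, 0.0]
finger_gap: -0.0003
finger_force: 0.0
```

>>> apply_moves:
  motion: [255, 3.5, -2.0, 0, 0, 255, 3.0, -2.5, 0, 0, 255, 3.0, -2.5, 0, 0, 255, 3.0, -2.5, 0, 0, 255, 0, 0, 0, 0, 255, 0, 0, 0, 0]

```text
t: 14.12
ee_pos: [0.4692, 0.3775, 0.2817]
tool_rot: [[-0.164, 0.987, 0.0], [0.987, 0.164, -0.002], [-0.002, -0.0, -1.0]]
ft_force: [0.9, 0.5, -0.9]
finger_gap: 0.0004
finger_force: 0.0
```

Run:
```python
from rig import sensors,cams
import cv2,numpy as np
from h import *
s=sensors.state();print(s['t'],s['ee_pos'])
C={n:cams.get_calibration(n) for n in("scene","top")};I={n:cams.capture(n) for n in C}
b={}
for n,im in I.items():
    h=cv2.cvtColor(im,cv2.COLOR_BGR2HSV)
    for nm,lo,hi in(("yel",(18,130,90),(32,255,255)),("red",(0,150,50),(6,255,255))):
        k,_,st,ce=cv2.connectedComponentsWithStats(cv2.inRange(h,lo,hi))
        for i in range(1,k):
            if st[i,4]>8 and 225<ce[i][0]<400 and 140<ce[i][1]<270: print(n,nm,st[i],ce[i].round(1))
print(tri(C["top"],(319,174.5),C["scene"],(311.5,215)),"knob mid")
cv2.imwrite("pics/m3.png",np.hstack([cv2.resize(i,(400,330),interpolation=cv2.INTER_CUBIC) for i in(I["scene"][180:275,275:390],I["top"][150:245,230:345])]))
```

```text
14.1167 [0.46921452 0.3775471  0.2817181 ]
scene yel [308 210   9  13  91] [311.7 215.8]
scene yel [293 238  22  15 141] [303.6 245. ]
scene red [343 234  11  22  62] [346.7 246.8]
top yel [305 163  26   7  66] [317.7 165.4]
top yel [313 169  12  13 128] [318.9 174.9]
top red [263 162   6   6  24] [265.5 164.5]
top red [266 169   5  19  31] [268.1 177.3]
(array([ 0.56641973, -0.01677257,  0.14544708]), np.float64(0.0008199891954870525)) knob mid
```

View pics/m3.png

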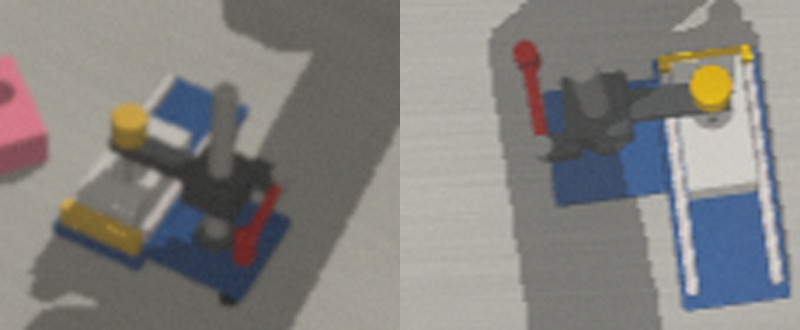

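Both views show the lever folded along +x, with the grip at top (265,164). The knob top is at z ≈ 0.160, the same as when the probe was pressed home, and the block is against the stop. Nothing is touching the robot, so I hand in.

```bash
python3 -c "
from rig import env
print(env.sign_off())"
```

```text
the job is handed in; nothing more can be done
None
```

I handed in the job at about 14 s: the block is home against the stop, the probe is resting on the bore floor, the lever is folded fully in, and the bottle, wrench and flange were not touched; sign-off returned no verdict.

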